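Feed a glass offcut under the spring flap of the cullet hopper

ROBOT

A 6-joint arm with a two-finger parallel gripper is mounted at the origin on the work surface. World frame = base frame: x ahead of the robot, y to its left, z up, the work surface at z = 0. Lengths are in mm, angles in rad, forces in N, time in s.
With the tool pointing down it reaches from about 350 to 775 mm from the base axis. Payload 7.3 kg.
Tool frame: the origin (TCP) lies on the centre line of the jaws, within the pads' length; the fingertips stand 17 mm ahead of it and the grasp point (between the pads) lies 2 mm behind it; z points along the fingers, y is the line along which they close (so a half turn about z gives the same grasp; the last joint's range is limited). The gripper opens to 92 mm and grips with 3 to 60 N. Pads are 19 mm wide; open, the fingers measure 130 mm over their backs; the gripper's body (75 mm by 190 mm) begins 47 mm behind the grasp point.
Start: joints at [-0.146, 0.342, 1.524, -0, 1.275, -0.146], TCP at [525.017, 0.02, 243.741] pointing down, gripper open.
Joint ranges: [-2.53, 2.53], [-0.77, 2.02], [0.04, 2.7], [-1, 4.14], [0.28, 2.66], [-3.11, 3.11]. Speed limits (rad/s): [2.57, 2.57, 3.14, 3.14, 3.14, 3.14].

INTERFACE

Orientations are given as [roll, pitch, yaw] about the fixed x, y, z axes, in that order (R = Rz(yaw) Ry(pitch) Rx(roll)).
In Python, from plant import bot gives the robot as it stands. The module is installed in compiled form; this text tells all that it offers.
- The arm moves only by the shell command python3 -m pendant 'ROWS'. ROWS is JSON, a list of rows, each a list of 3 entries, a list of its own where there are three numbers: the shift along the world's x, y, z as a fraction of full scale, then the turn, a rotation vector about the world's x, y, z as a fraction of full scale, then the opening, from -1 (shut) to 1 (fully open), so that 0 is half open. In form: [[[tx, ty, tz], [rx, ry, rz], claw], ...]. A call has exactly 10 rows; each row shifts and turns the commanded pose from where the row before left it; what a row does not reach is not made up. Full scale, the value 1, is 30 mm for a shift and 0.12 rad for a turn. A row lasts 1/12 s, in which the tool goes at most 41.7 mm and 7.16 degrees, less where a joint would pass 70% of its speed; a pose out of reach is approached as far as the arm can. A call with a number of a shift or a turn outside -1 to 1 is refused whole. A call with a gripper value outside its range is refused whole. The fingers move at their own pace and stop on an object; the grip force is fixed at half the most. Time passes only in rows, so rows that do not move let the fingers close, or fill a call up. It gives the time, the measured TCP pose, the force, the opening and the grip force at its end, in the units of the state.
- bot.get_obs(): the state, without advancing time (a new reading comes with each control period).
- bot.capture(name): name is "scene" or "side" or "wrist"; returns the picture (480x640x3 uint8, blue, green, red); there is no depth.
- bot.camera_params(name): a dict with "fovy" (degrees; the focal length in pixels is half the picture's height over the tangent of half this angle, whatever the lens; pixels are square), "cx", "cy" (the principal point, pixels), "camera_from_world" (4x4, takes a point from world to camera coordinates). Camera axes: x right, y down, z forward; pixel columns grow to the right and rows downward; lengths in mm; the calibration is good to about 2 mm. The wrist camera is an equidistant fisheye: a pixel r from the principal point sees the ray r / f radians off the axis. A picture is of the moment at which its call begins: read the wrist's pose just before it. camera_params takes no time and is no camera call; for the wrist camera it gives the pose at the moment of the call.
- bot.close_job(): hands the job in; it is judged then, once.
The state is a dict: "time": time; "joint_positions": joint angles; "dq": joint speeds; "tau": joint torques, N m; "tool_pos": TCP position; "tcp_rot": TCP orientation; "contact_force": force on the tool from outside, world axes, zero at the start; "moment": the same for the moment, N m; "grip_width": finger opening in mm; "finger_force": force on a finger pad.
Only numpy, scipy, OpenCV 4.12 (cv2) and the standard library are available. Lean on these libraries where they do the work, as an engineer would, in place of code of your own. Each camera call takes 0.05 s, during which the arm holds its last target. There are 200 camera calls.

TASK

Clear the slab-glass offcut lying on the hopper's feed deck into the cullet hopper: with one fingertip press the bar beside the deck down and keep it down so that the spring flap stays open, and meanwhile push the offcut along the deck with the other fingertip, under the open flap and over the sill, until it has dropped inside. The flap must not touch the glass and the glass must not be picked up; then let the bar go so that the flap shuts, come away, and leave the brush, jar and tub where they stand.

Things in the scene. Friction and masses are not known exactly. Their poses are not given: they have to be found in the camera images.
- hopper: Fixed grey metal box, x 0 to 172 mm, 88 wide in y, 130 high, clear window as top, with a feed deck in front. Origin: on the table under the middle of the sill, where deck ends and box begins; x points from deck into box, y left, z up. Deck: level, top at z = 70, x -150 to 0, with guide rails along its sides (inner faces y = +-32, outer +-36, 5 proud of the deck).
- sill (a point): Middle of the sill's edge at deck level (hopper 0, 0, 70 mm), fixed. Behind it a smooth 48 degree ramp (hopper x 0 to 58) drops to the box floor at z = 6 mm. Inside, the box is 80 mm wide and reaches to x = 168. The mouth above the sill is 80 mm wide.
- axle (a point): Middle of the flap's axle (hopper x = 30, y = 0, z = 118 mm), which lies along hopper y; fixed. The flap, a steel plate 76 mm wide and 44 long, hangs from it behind the sill: shut it is upright, lower edge 4 mm above deck level. It swings only inwards (edge to +x and up: 14 mm above deck level at 0.7 rad, 21 at 0.9).
- flap (a joint): Opening of flap and press bar, one rigid piece (rad): 0 shut, 1.0 fully open (stop). A spring shuts it (0.12 N m at 0, 0.26 N m at 0.9, so about 1.5 N on the bar's robot-side end, 4 to 6 N on the bar 40 to 50 mm before the axle). Pressing the bar down opens it; let it up by raising the finger (dragging back close to the axle can jam it).
- bar_end (a point): Middle of the top face at the robot-side end of the press bar (moves with it): a flat steel strip at hopper y = 46 to 90 mm, 158 long, 6 thick, two thin struts to the axle at y = 46 to 52. Shut it slopes 52 degrees, this end at x = -121, z = 238, the other at x = -23, z = 114. At 0.9 rad it is level, top at z = 74, x -158 to 0: a fingertip can slide along it, keeping it down.
- offcut: Loose slab of amber glass, 56 (x) by 50 (y) by 12 mm thick, about 85 g, lying flat on the deck before the sill, its x roughly along the hopper's x. Origin: centre of its underside. With more than half its length past the sill it tips and slides down the ramp; the friction of the finger behind it can delay that until three quarters are past.
- brush: Bystander: wooden scrubbing brush, 130 by 45 by 34 mm, bristles down, on the table to the right of the deck. Origin: centre of its underside.
- jar: Bystander: white closed jar, 72 mm across, 85 mm high, on the table to the left of the hopper. Origin: centre of its underside.
- tub: Bystander: brown paper tub of putty, 80 mm across the top, 72 mm high, with a wooden stick standing out to 142 mm, on the table left of the press bar. Origin: centre of its underside.

How it is judged:
By the outcome, as a careful person would: the job done as asked, in the order asked, and still so for the second after the job is handed in, with the robot touching nothing.
It also fails if it takes over 40 s, if anything falls off the work surface, if the arm or the gripper's body presses on something with over 40 N, if the wrist force passes 120 N, or if a joint passes its speed limit or range.

## Working session

There is one attempt and no reset: what is moved stays moved. The work goes in short steps, Python scripts to look and compute and a shell command to move; the robot and the scene stay as the last step left them, time stands still between calls to the robot, and variables do not carry over. Pictures are saved under pics/ and viewed, at most 10 in all, crops included, and the job is handed in when it is done.

```bash
mkdir -p pics; python3 - <<'E'
from plant import bot
import cv2,numpy as np
o=bot.get_obs(); print({k:np.round(v,3).tolist() for k,v in o.items()})
for n in ("scene","side"):
    im=bot.capture(n); cv2.imwrite(f"pics/{n}0.png",im)
    p=bot.camera_params(n); print(n,p["fovy"],p["cx"],p["cy"],np.round(p["camera_from_world"],4).tolist())
E
```

```text
{'time': 0.0, 'joint_positions': [-0.146, 0.343, 1.525, 0.0, 1.275, -0.146], 'dq': [-0.0, 0.001, -0.003, -0.0, -0.001, 0.002], 'tau': [0.001, -43.125, -24.422, 0.072, 0.056, -0.0], 'tool_pos': [524.606, 0.1, 243.048], 'tcp_rot': [-3.14, -0.0, 1.571], 'contact_force': [-0.205, 0.425, -0.36], 'moment': [0.018, -0.001, -0.053], 'finger_force': 0.0, 'grip_width': 91.764}
scene 46.798115865407816 319.3671982290368 241.52182826439338 [[-0.4951, 0.8689, 0.0042, 297.0366], [0.6546, 0.3762, -0.6557, -323.6137], [-0.5713, -0.3218, -0.755, 1499.4774], [0.0, 0.0, 0.0, 1.0]]
side 42.18166954591781 324.48871498058156 237.89841788056873 [[-0.9815, -0.1917, -0.0034, 643.1398], [-0.0958, 0.5056, -0.8574, 180.8861], [0.166, -0.8412, -0.5146, 1408.5481], [0.0, 0.0, 0.0, 1.0]]
```

View pics/scene0.png

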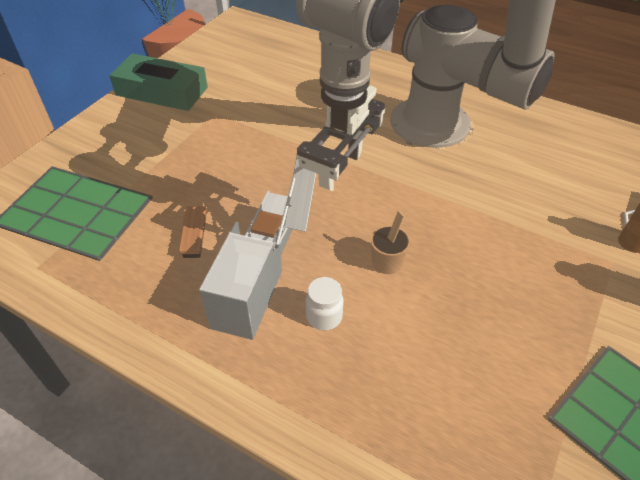

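View pics/side0.png

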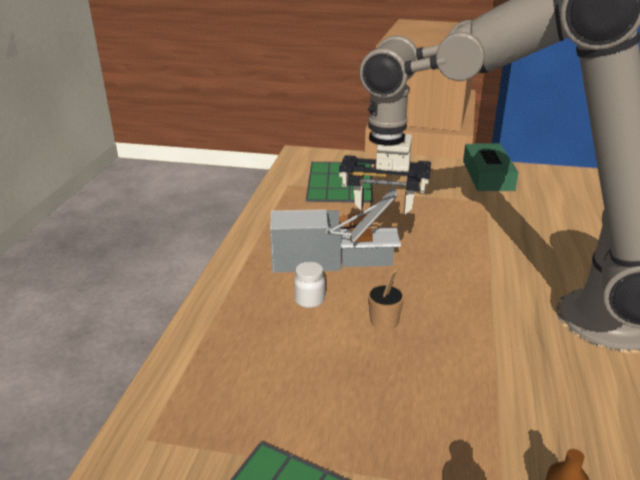

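The scene view has the hopper at about (243,280) px, with the deck and offcut (267,223) towards the robot. The bar is near the gripper at (300,195), the brush at (194,230), the jar at (325,305) and the tub at (390,250). I'll enlarge both views to measure.

```bash
python3 - <<'E'
import cv2
a=cv2.imread("pics/scene0.png")[150:350,160:360]; b=cv2.imread("pics/side0.png")[170:290,255:415]
cv2.imwrite("pics/sc1.png",cv2.resize(a,(600,600),interpolation=cv2.INTER_CUBIC))
cv2.imwrite("pics/si1.png",cv2.resize(b,(800,600),interpolation=cv2.INTER_CUBIC))
E
```

```text
(no output)
```

View pics/sc1.png

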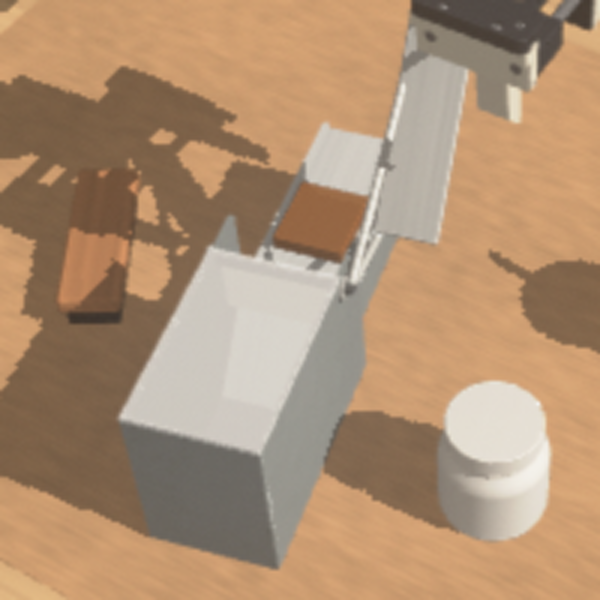

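View pics/si1.png

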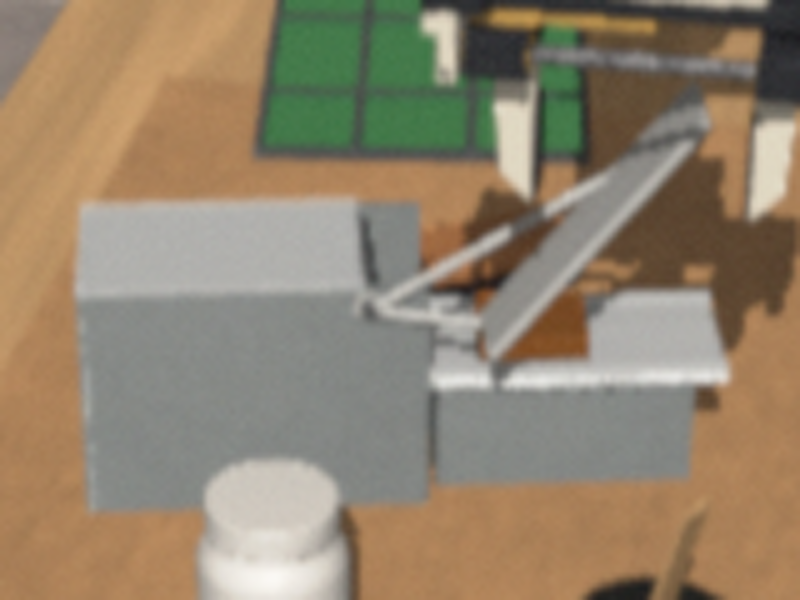

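```bash
cat >h.py <<'E'
import numpy as np, cv2
from plant import bot
from scipy.optimize import least_squares
def proj(n,P):
    p=bot.camera_params(n); M=np.array(p["camera_from_world"]); f=240/np.tan(np.radians(p["fovy"])/2)
    c=np.atleast_2d(P)@M[:3,:3].T+M[:3,3]
    return np.c_[p["cx"]+f*c[:,0]/c[:,2],p["cy"]+f*c[:,1]/c[:,2]]
def ray(n,uv,z):
    p=bot.camera_params(n); M=np.array(p["camera_from_world"]); f=240/np.tan(np.radians(p["fovy"])/2)
    d=M[:3,:3].T@np.array([(uv[0]-p["cx"])/f,(uv[1]-p["cy"])/f,1]); o=-M[:3,:3].T@M[:3,3]
    return o+d*(z-o[2])/d[2]
def W(q,P):
    c,s=np.cos(q[2]),np.sin(q[2]); P=np.atleast_2d(np.array(P,float))
    return np.c_[q[0]+c*P[:,0]-s*P[:,1],q[1]+s*P[:,0]+c*P[:,1],P[:,2]]
def H(q,P):
    c,s=np.cos(q[2]),np.sin(q[2]); P=np.atleast_2d(np.array(P,float)); d=P[:,:2]-q[:2]
    return np.c_[c*d[:,0]+s*d[:,1],-s*d[:,0]+c*d[:,1],P[:,2]]
E
cat >fit.py <<'E'
from h import *
S=lambda u,v:(160+u/3,150+v/3); D=lambda u,v:(255+u/5,170+v/5)
sc=[((172,-44,130),S(122,420)),((172,44,130),S(262,455)),((172,-44,0),S(152,532)),((172,44,0),S(278,568)),((-150,-36,75),S(325,125))]
si=[((172,44,130),D(78,293)),((172,-44,130),D(80,205)),((172,44,0),D(92,510)),((0,44,0),D(427,500)),((-150,36,75),D(727,378)),((-150,-36,75),D(710,290))]
def r(q):
    return np.r_[(proj("scene",W(q,[a for a,_ in sc]))-[b for _,b in sc]).ravel(),(proj("side",W(q,[a for a,_ in si]))-[b for _,b in si]).ravel()]
s=least_squares(r,[560,0,0],loss="soft_l1"); q=s.x; print(q.round(3)); print(r(q).reshape(-1,2).round(1).tolist())
np.save("q.npy",q)
# bar end check, offcut
print("bar end px",((proj("scene",W(q,[(-121,46,238),(-121,90,238)]))-[160,150])*3).round(), ((proj("side",W(q,[(-121,46,238),(-121,90,238)]))-[255,170])*5).round())
for uv in [(305,185),(368,197),(340,260),(277,243)]: print("offcut",H(q,ray("scene",S(*uv),82)).round(1))
print("side",H(q,ray("side",D(588,357),70)).round(1),H(q,ray("side",D(580,297),82)).round(1))
print("brush",H(q,ray("scene",S(100,245),30)),"tub",H(q,ray("scene",(390,240),72)),"jar",H(q,ray("scene",S(495,420),85)))
print("tcp in hopper",H(q,[bot.get_obs()["tool_pos"]]).round(1), "stick",H(q,ray("scene",(400,213),142)))
E
python3 fit.py
```

```text
[ 5.70938e+02 -4.88000e+00 -2.14000e-01]
[[43.6, -28.2], [31.3, -13.6], [40.0, -24.7], [29.4, -11.4], [89.6, 2.5], [14.8, 8.7], [30.3, 9.4], [13.9, 10.6], [12.1, 29.0], [16.8, 40.1], [28.8, 41.1]]
bar end px [[681.  30.]
 [739.  62.]] [[766. 258.]
 [735. 307.]]
offcut [[  32.  -147.9   82. ]]
offcut [[  10.7 -107.2   82. ]]
offcut [[ 65.  -80.3  82. ]]
offcut [[  82.7 -122.7   82. ]]
side [[   7.9 -112.6   70. ]] [[  25.2 -147.9   82. ]]
brush [[ 139.93034443 -252.86118163   30.        ]] tub [[-93.2805578   94.71747127  72.        ]] jar [[95.72176818 85.93812696 85.        ]]
tcp in hopper [[-46.3  -5.  243.1]] stick [[-108.43224883   98.74475914  142.        ]]
```

```bash
sed -i 's/\[560,0,0\],loss="soft_l1"/[600,-100,0.0],x_scale=[100,100,1]/' fit.py; python3 fit.py
```

```text
[ 6.39517e+02 -1.13935e+02  2.31000e-01]
[[-0.5, -1.8], [-0.2, -1.6], [0.2, 0.7], [0.9, 0.1], [0.7, -1.9], [-1.4, -0.2], [-0.5, -0.0], [-1.7, 1.0], [-0.5, 1.4], [-0.1, -2.5], [-0.7, 0.6]]
bar end px [[417. -11.]
 [483.   2.]] [[688.  80.]
 [701. 123.]]
offcut [[-76.7 -25.4  82. ]]
offcut [[-78.3  20.4  82. ]]
offcut [[-17.7  21.4  82. ]]
offcut [[-20.  -24.6  82. ]]
side [[-83.2  16.8  70. ]] [[-82.7 -22.5  82. ]]
brush [[ -24.36899018 -166.62763642   30.        ]] tub [[-85.27530066 247.48426418  72.        ]] jar [[ 81.54660271 158.2127196   85.        ]]
tcp in hopper [[-85.8 137.2 243.1]] stick [[-97.21842947 257.64076273 142.        ]]
```

```bash
python3 -m pendant '[[[0,0,1],[0,0,0],1],[[0,0,1],[0,0,0],1],[[0,0,0.7],[0,0,0],1],[[0,-0.4,0],[0,0,-0.8],0.26],[[0,-0.4,0],[0,0,-0.8],0.26],[[0,-0.4,0],[0,0,-0.8],0.26],[[0,-0.4,0],[0,0,-0.8],0.26],[[0,-0.4,0],[0,0,-0.8],0.26],[[0,-0.4,0],[0,0,-0.8],0.26],[[0,-0.4,0],[0,0,-0.8],0.26]]'
python3 -m pendant '[[[0.1,-0.4,0],[0,0,-0.8],0.26],[[0,-0.2,0],[0,0,-0.8],0.26],[[0,0,0],[0,0,-0.8],0.26],[[0,0,0],[0,0,-0.8],0.26],[[0,0,0],[0,0,-0.8],0.26],[[0,0,0],[0,0,-0.8],0.26],[[0,0,0],[0,0,-0.75],0.26],[[0,0,0],[0,0,0],0.26],[[0,0,0],[0,0,0],0.26],[[0,0,0],[0,0,0],0.26]]'
python3 - <<'E'
from h import *
q=np.load("q.npy"); o=bot.get_obs(); print(H(q,[o["tool_pos"]]),o["tcp_rot"],q[2]+np.pi/2,W(q,[(-105,36.5,0)]),o["contact_force"])
p=bot.camera_params("wrist"); cv2.imwrite("pics/w1.png",bot.capture("wrist")); print(p)
cv2.imwrite("pics/sc2.png",cv2.resize(bot.capture("scene")[130:310,180:380],None,fx=3,fy=3,interpolation=cv2.INTER_CUBIC))
E
```

```text
time: 0.93
tool_pos: [524.8, -84.5, 324.3]
tcp_rot: [-3.141, 0.0, 0.894]
contact_force: [-0.8, 0.4, 0.2]
grip_width: 58.5
finger_force: 0.0
time: 1.77
tool_pos: [527.9, -101.9, 324.5]
tcp_rot: [-3.141, 0.0, 0.235]
contact_force: [0.3, 0.6, 0.1]
grip_width: 57.9
finger_force: 0.0
[[-105.88192671   37.18363915  324.51496663]] [-3.14137834e+00  4.39821786e-04  2.35422640e-01] 1.80134625916739 [[ 528.95430521 -102.39481758    0.        ]] [0.30277619 0.6189288  0.12956115]
{'fovy': 65.70646984690485, 'cx': 320.54535237191106, 'cy': 240.38311024505725, 'camera_from_world': array([[ 2.32790817e-01, -9.72526448e-01,  8.62569431e-04,
        -2.21232495e+02],
       [-9.39018046e-01, -2.24539018e-01,  2.60436823e-01,
         4.20102374e+02],
       [-2.53088018e-01, -6.14372691e-02, -9.65490506e-01,
         5.95391460e+02],
       [ 0.00000000e+00,  0.00000000e+00,  0.00000000e+00,
         1.00000000e+00]])}
```

View pics/w1.png

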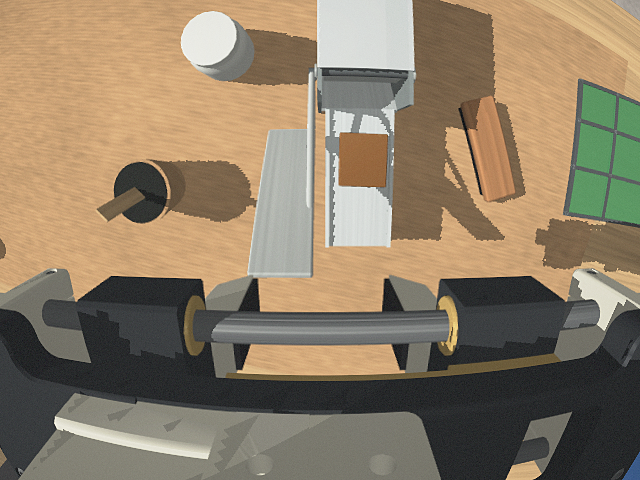

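The wrist view shows the offcut's top corners at (340,134), (386,134), (387,187) and (339,185). The deck's end is at (325..391,246) and the bar's end at (248..312,275). I'll check these against the fit.

```bash
cat >>h.py <<'E'
def rayw(p,uv,z):
    M=np.array(p["camera_from_world"]); f=240/np.tan(np.radians(p["fovy"])/2)
    d=np.array([uv[0]-p["cx"],uv[1]-p["cy"]]); r=np.hypot(*d); t=r/f
    d=M[:3,:3].T@np.r_[d/r*np.sin(t),np.cos(t)]; o=-M[:3,:3].T@M[:3,3]
    return o+d*(z-o[2])/d[2]
E
python3 - <<'E'
from h import *
q=np.load("q.npy"); p=bot.camera_params("wrist")
for n,uv,z in [("deck end",(326,246),75),("deck end",(391,247),75),("bar",(248,274),238),("bar",(312,276),238),("barfar",(268,130),114),("off",(340,134),82),("off",(386,134),82),("off",(387,187),82),("off",(339,185),82),("boxtopfront",(317,67),130),("boxtopfront",(414,68),130)]: print(n,H(q,rayw(p,uv,z)).round(1))
E
```

```text
deck end [[-146.6   31.9   75. ]]
deck end [[-147.6  -40.2   75. ]]
bar [[-119.5   86.1  238. ]]
bar [[-120.4   43.7  238. ]]
barfar [[-22.5  87.7 114. ]]
off [[-25.9  18.4  82. ]]
off [[-24.7 -29.1  82. ]]
off [[-80.2 -31.5  82. ]]
off [[-78.8  19.   82. ]]
boxtopfront [[ 34.3  41.7 130. ]]
boxtopfront [[ 37.  -46.3 130. ]]
```

```bash
python3 -m pendant '[[[0.03,-0.12,-0.8],[0,0,0],0.26],[[0,0,-0.8],[0,0,0],0.26],[[0,0,-0.7],[0,0,0],0.26],[[0,0,-0.4],[0,0,0],0.26],[[0,0,-0.4],[0,0,0],0.26],[[0,0,-0.4],[0,0,0],0.26],[[0,0,-0.4],[0,0,0],0.26],[[0,0,-0.4],[0,0,0],0.26],[[0,0,-0.4],[0,0,0],0.26],[[0,0,-0.4],[0,0,0],0.26]]'
python3 - <<'E'
from h import *
a=cv2.imread("pics/sc2.png"); b=bot.capture("wrist"); s=bot.capture("side")[160:290,250:430]
s=cv2.resize(s,(400,289)); w=cv2.resize(b,(400,300)); cv2.imwrite("pics/m1.png",np.hstack([w[:289],s]))
E
```

```text
time: 2.7
tool_pos: [529.0, -105.6, 171.3]
tcp_rot: [3.141, -0.0, 0.234]
contact_force: [-0.3, 0.3, 0.9]
grip_width: 58.0
finger_force: 0.3
```

View pics/m1.png

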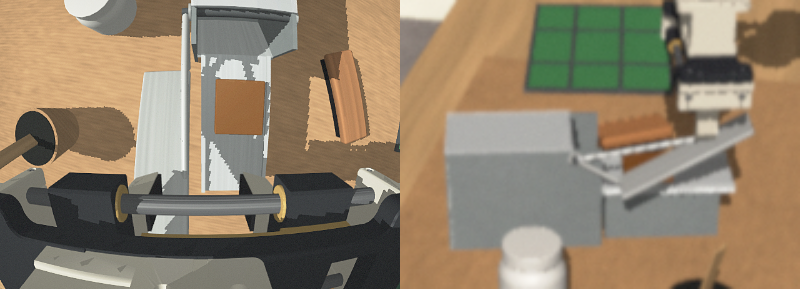

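The bar is part-way down under the left finger. The right finger is over the deck behind the glass, well lined up.

```bash
python3 -m pendant '[[[0,0,-0.4],[0,0,0],0.26],[[0,0,-0.4],[0,0,0],0.26],[[0,0,-0.4],[0,0,0],0.26],[[0,0,-0.4],[0,0,0],0.26],[[0,0,-0.4],[0,0,0],0.26],[[0,0,-0.3],[0,0,0],0.26],[[0,0,-0.2],[0,0,0],0.26],[[0,0,-0.15],[0,0,0],0.26],[[0,0,0],[0,0,0],0.26],[[0,0,0],[0,0,0],0.26]]'
python3 - <<'E'
from h import *
o=bot.get_obs(); print(H(np.load("q.npy"),[o["tool_pos"]]),o["contact_force"])
b=bot.capture("wrist"); s=bot.capture("side")[180:280,270:420]
cv2.imwrite("pics/m2.png",np.hstack([cv2.resize(b,(400,300)),cv2.resize(s,(400,300))]))
E
```

```text
time: 3.63
tool_pos: [528.8, -105.6, 92.4]
tcp_rot: [-3.142, 0.001, 0.233]
contact_force: [-1.3, -0.0, 0.9]
grip_width: 58.0
finger_force: 0.6
[[-105.92985323   33.40558559   92.43833971]] [-1.25063857 -0.03253147  0.94965602]
```

View pics/m2.png

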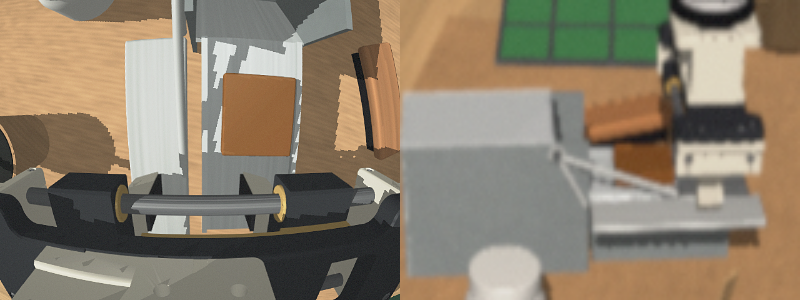

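```bash
python3 -m pendant '[[[0,0,-0.07],[0,0,0],0.26],[[0.2,0.047,0],[0,0,0],0.26],[[0.2,0.047,0],[0,0,0],0.26],[[0.2,0.047,0],[0,0,0],0.26],[[0.2,0.047,0],[0,0,0],0.26],[[0.2,0.047,0],[0,0,0],0.26],[[0.2,0.047,0],[0,0,0],0.26],[[0.2,0.047,0],[0,0,0],0.26],[[0.2,0.047,0],[0,0,0],0.26],[[0.2,0.047,0],[0,0,0],0.26]]'
python3 - <<'E'
from h import *
o=bot.get_obs(); print(H(np.load("q.npy"),[o["tool_pos"]]),o["contact_force"])
b=bot.capture("wrist"); s=bot.capture("side")[180:280,270:420]
cv2.imwrite("pics/m3.png",np.hstack([cv2.resize(b,(400,300)),cv2.resize(s,(400,300))]))
E
```

```text
time: 4.57
tool_pos: [583.5, -92.7, 90.1]
tcp_rot: [3.142, 0.0, 0.233]
contact_force: [-1.4, -0.3, 2.4]
grip_width: 57.7
finger_force: 1.3
[[-49.69992388  33.44732712  90.1031217 ]] [-1.4399954  -0.30430367  2.38211355]
```

View pics/m3.png

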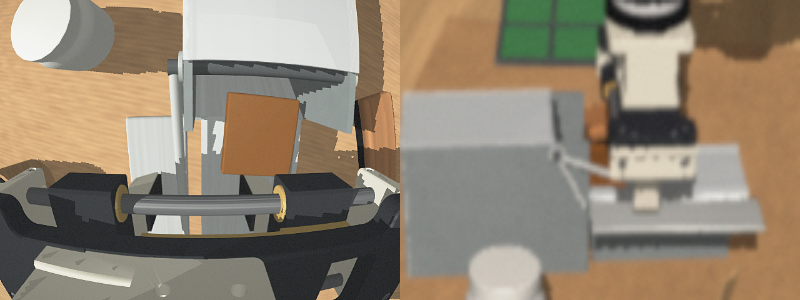

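The glass is being pushed square enough, with about a 3–4° turn, and the bar is level. I'll continue slowly over the sill.

```bash
python3 -m pendant '[[[0.13,0.03,0],[0,0,0],0.26],[[0.13,0.03,0],[0,0,0],0.26],[[0.13,0.03,0],[0,0,0],0.26],[[0.13,0.03,0],[0,0,0],0.26],[[0.13,0.03,0],[0,0,0],0.26],[[0.13,0.03,0],[0,0,0],0.26],[[0.1,0.023,0],[0,0,0],0.26],[[0,0,0],[0,0,0],0.26],[[0,0,0],[0,0,0],0.26],[[0,0,0],[0,0,0],0.26]]'
python3 - <<'E'
from h import *
o=bot.get_obs(); print(H(np.load("q.npy"),[o["tool_pos"]]),o["contact_force"])
b=bot.capture("wrist"); s=bot.capture("scene")[175:275,200:300]
cv2.imwrite("pics/m4.png",np.hstack([cv2.resize(b,(400,300)),cv2.resize(s,(300,300))]))
E
```

```text
time: 5.5
tool_pos: [609.8, -86.7, 90.5]
tcp_rot: [3.141, -0.001, 0.233]
contact_force: [1.2, 0.6, 4.1]
grip_width: 57.7
finger_force: 2.2
[[-22.69683429  33.25776572  90.54411044]] [1.2336645  0.57400333 4.12361609]
```

View pics/m4.png

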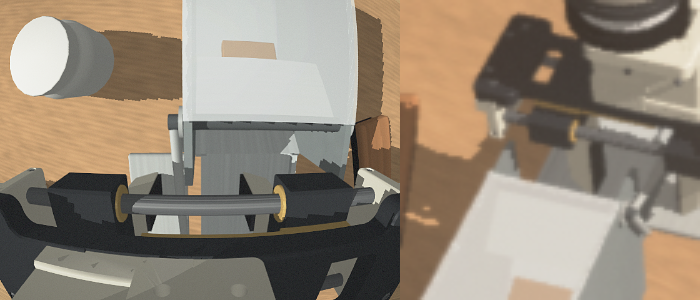

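The glass lies inside, seen through the window at (248,48) in the left half. Next I'll raise the finger straight up to let the bar go.

```bash
python3 -m pendant '[[[0,0,0.2],[0,0,0],0.26],[[0,0,0.2],[0,0,0],0.26],[[0,0,0.2],[0,0,0],0.26],[[0,0,0.2],[0,0,0],0.26],[[0,0,0.2],[0,0,0],0.26],[[0,0,0.2],[0,0,0],0.26],[[0,0,0.2],[0,0,0],0.26],[[0,0,0.3],[0,0,0],0.26],[[0,0,0.4],[0,0,0],0.26],[[0,0,0.5],[0,0,0],0.26]]'
python3 -m pendant '[[[0,0,0.8],[0,0,0],0.26],[[0,0,1],[0,0,0],0.26],[[0,0,1],[0,0,0],0.26],[[0,0,1],[0,0,0],0.26],[[0,0,1],[0,0,0],0.26],[[0,0,1],[0,0,0],0.26],[[-0.8,0,0.5],[0,0,0],0.26],[[-1,0,0],[0,0,0],0.26],[[-1,0,0],[0,0,0],0.26],[[0,0,0],[0,0,0],0.26]]'
python3 - <<'E'
from h import *
o=bot.get_obs(); print(H(np.load("q.npy"),[o["tool_pos"]]),o["contact_force"])
b=bot.capture("wrist"); s=bot.capture("scene")[150:350,160:425]
cv2.imwrite("pics/m5.png",np.hstack([cv2.resize(b,(400,300)),cv2.resize(s,(398,300))]))
E
```

```text
time: 6.43
tool_pos: [608.8, -86.6, 168.2]
tcp_rot: [-3.141, 0.002, 0.233]
contact_force: [0.3, 0.4, 0.2]
grip_width: 57.5
finger_force: 0.0
time: 7.27
tool_pos: [520.8, -86.2, 358.1]
tcp_rot: [-3.141, 0.002, 0.232]
contact_force: [0.4, 0.5, 0.2]
grip_width: 57.6
finger_force: 0.0
[[-109.22343698   54.15426629  358.05663288]] [0.36776446 0.47893005 0.19779519]
```

View pics/m5.png

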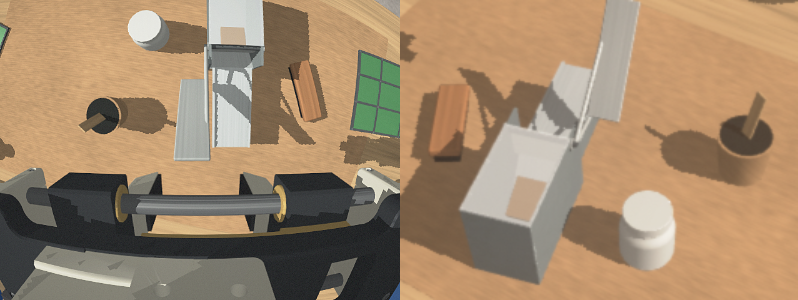

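The glass is in the box, the bar is back up with the flap shut, and the bystanders haven't moved. The arm is clear, so I'll hand in.

```bash
python3 -c "
from plant import bot
print(bot.close_job())"
```

```text
the job is handed in; nothing more can be done
None
```

The offcut is in the cullet hopper, the bar is up and the flap shut, the brush, jar and tub are where they stood, and I handed the job in with the arm clear at about 7.4 s; the hand-in returned no verdict.

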